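# Fit the double lid to the free tin and lift off its outer cover

## Task

Pick up the nested lids (white sifter insert with the steel cover lying on it) together and lower them onto the free tin, the one without the pasta stamp in it, until the insert is fully seated in the mouth, and let go. Then take the cover by its wooden bar and lift it alone, level and straight up, about 8 cm clear of the insert, which must stay seated and undisturbed in the tin; finish while still holding the cover there above the tin. Do not separate or drop the lids on the way, and leave the tins, the stamp and everything else where they stand.

Things in the scene. Friction and masses are not known exactly. Their poses are not given: they have to be found in the camera images.
- tin_a: One of two equal open steel tins, 76 long (own x) x 52 wide (y) x 85 high, walls 2.5, mouth 71 x 47, loose, about 0.5 kg, upright; the stamp stands in one of them, and which one changes. Long side at most 30 deg from world x. Origin: centre of underside. A seated insert has its origin 76 above it, long sides parallel (either way round). Sizes in mm.
- tin_b: One of two equal open steel tins, 76 long (own x) x 52 wide (y) x 85 high, walls 2.5, mouth 71 x 47, loose, about 0.5 kg, upright; the stamp stands in one of them, and which one changes. Long side at most 30 deg from world x. Origin: centre of underside. A seated insert has its origin 76 above it, long sides parallel (either way round). Sizes in mm.
- insert: White sifter insert (inner lid), about 0.12 kg, at the start standing on the table under the cover. Going up: plug 67 x 43 for the tin's mouth, z 0 to 9 (63 x 39 up to 4); band 82 long (own x) x 58 wide (y), z 9 to 23, rests on the tin's rim; neck 68 x 44, z 23 to 33, inside the cover. Long side within 30 deg of world x. Origin: centre of underside. Sizes in mm.
- insert_band (a point): Centre of the insert's band, 16 above the insert's origin; the band stands out 2.5 beyond the cover all round, so gripped across its 58 width it carries the cover along untouched. Sizes in mm.
- cover: Steel cover (outer lid), about 0.09 kg, lying loose over the insert's neck with 2 play: 77 long (own x) x 53 wide (y) x 15 tall, with a dark wooden bar on top, 40 long (x) x 12 wide (y) x 22 high. Origin: centre of the skirt's lower edge, 23 above the insert's origin when nested. Lifted by its bar it comes off alone. Sizes in mm.
- cover_grip (a point): Centre of the wooden grip bar, 26 above the cover's origin (11 above the cover's flat top). Sizes in mm.
- stamp: Turned wooden pasta stamp, 127 tall, foot 36 diameter, standing upright in one of the two tins with its handle out of the mouth; origin: centre of its foot. Sizes in mm.
- cutter: Bystander, to be left alone: ring-shaped steel pastry cutter standing on the table, 44 diameter, 35 high; origin: centre of underside. Sizes in mm.
- spice_can: Bystander, to be left alone: round closed can, 42 diameter, 62 high, standing; origin: centre of underside. Sizes in mm.
- scraper: Bystander, to be left alone: dough scraper lying flat, steel blade and dark wooden edge, about 95 x 130, 16 high; origin: under the blade's centre. Sizes in mm.
- rolling_pin: Bystander, to be left alone: small rolling pin lying crosswise, 38 diameter, 300 long; origin: on the table under its middle. Sizes in mm.
- tomato_jar: Bystander, to be left alone: glass jar, 72 diameter, 110 high; origin: centre of underside. Sizes in mm.
- copper_bowl: Bystander, to be left alone: copper bowl, 120 diameter, 45 high; origin: centre of underside. Sizes in mm.

How it is judged:
By the outcome, as a careful person would: the job done as asked, in the order asked, and still so for the second after the job is handed in, while the arm keeps its last pose, push and grip.
It also fails if it takes over 58 s, if anything falls off the work surface, if the arm or the gripper's body presses on something with over 40 N, if the wrist force passes 120 N, or if a joint passes its speed limit or range.

## Robot

A 6-joint arm with a two-finger parallel gripper is mounted at the origin on the work surface. World frame = base frame: x ahead of the robot, y to its left, z up, the work surface at z = 0. Lengths are in mm, angles in rad, forces in N, time in s.
With the tool pointing down it reaches from about 375 to 975 mm from the base axis. Payload 3.8 kg.
Tool frame: the origin (TCP) lies between the finger pads; the fingertips stand ctrl.tips_ahead ahead of it and the grasp point (between the pads) lies 6 mm ahead of it (ctrl.tips_ahead is the distance from the TCP to the fingertips, in mm); x points along the fingers, y is the direction in which the jaws open and shut, and the axes are right-handed (so a half turn about x gives the same grasp; the last joint's range is limited). The gripper opens to 88 mm and grips with 3 to 60 N. Pads are 18 mm wide; open, the fingers measure 123 mm over their backs; the gripper's body (75 mm by 187 mm) begins 45 mm behind the grasp point.
Start: joints at [-1.175, 0.264, 1.604, -0, 1.274, -0.037], TCP at [283.099, -612.759, 263.706] pointing down, gripper open.
Joint ranges: [-2.63, 2.63], [-0.94, 2.18], [0.31, 2.57], [-1.31, 4.45], [0, 2.66], [-2.55, 2.55]. Speed limits (rad/s): [2.57, 2.57, 3.14, 3.14, 3.14, 3.14].

## Interface

Orientations are given as a 3x3 rotation matrix whose columns are the frame's x, y, z axes.
In Python, from bench import ctrl gives the robot as it stands. The module is installed in compiled form; this text tells all that it offers.
- The arm moves only by the shell command python3 -m crank 'ROWS' [FORCE]. ROWS is JSON, a list of rows, each a list of 3 entries, a list of its own where there are three numbers: the shift along the tool's x, y, z in m, then the turn about the tool's x in degrees, then the gripper's target within -1 to 1 (shut at 1, half-way at 0, fully open at -1). A call has 1 to 20 rows; each row shifts and turns the commanded pose from where the row before left it, along the tool's axes as they then stand; what a row does not reach is not made up. A row lasts 1/12 s, in which the tool goes at most 41.7 mm and 7.16 degrees, less where a joint would pass 70% of its speed; a pose out of reach is approached as far as the arm can. A call with a gripper value outside its range is refused whole. The fingers move at their own pace and stop on an object; FORCE is the grip in N (left out, the last holds). Time passes only in rows, so rows that do not move let the fingers close. It gives the time, the measured TCP pose, the force and the opening at its end, in the units of the state.
- ctrl.sense(): the state, without advancing time (a new reading comes with each control period).
- ctrl.capture(name): name is "side" or "top" or "wrist"; returns a dict with "frame" (420x560x3 uint8, red, green, blue), "fx", "fy", "cx", "cy" (pixels), "R" (3x3) and "t" (3): a world point X has camera coordinates R X + t. Camera axes: x right, y down, z forward; pixel columns grow to the right and rows downward; lengths in mm; the calibration is good to about 2 mm. A picture is of the moment at which its call begins. There is no depth.
- ctrl.close_job(): hands the job in, once; it reports no verdict.
Trained networks look in a picture, given as the dict that the camera call returned (one of the last four; its "shot" number tells which), for a name from the list of things; names that differ only in an ending like _2 or _b are one class to them, and where a whole thing is asked for, a point or a joint stands for the part that bears it (a point fixed in the world has none). Each returns a list of dicts, best first, with "conf" (0 to 1); they miss things now and then, are a little off and sometimes report something else, mostly with a low value. They report only what shows in the picture. A call takes as long as a camera call.
- ctrl.spot_in(picture, name): "position" ([column, row] in pixels, amid what is visible of it).
- ctrl.outline_of(picture, name): "mask" (420x560 bool, what is visible of it) and "position" ([column, row] in pixels, amid what is visible of it).
- ctrl.place_of(picture, name): "position" ([column, row] in pixels: a listed point, or the origin of a listed thing).
The state is a dict: "t": time; "qpos": joint angles; "dq": joint speeds; "tau": joint torques, N m; "eef_pos": TCP position; "tcp_rot": TCP orientation; "force": force on the tool from outside, world axes, zero at the start; "torque": the same for the moment, N m; "width": finger opening in mm.
Only numpy, scipy, OpenCV 4.12 (cv2) and the standard library are available. Lean on these libraries where they do the work, as an engineer would, in place of code of your own. Each camera call takes 0.05 s, during which the arm holds its last target. There are 200 camera calls.

## Working session

There is one attempt and no reset: what is moved stays moved. The work goes in short steps, Python scripts to look and compute and a shell command to move; the robot and the scene stay as the last step left them, time stands still between calls to the robot, and variables do not carry over. Pictures are saved under pics/ and viewed, about 8 in all and at most 12, crops included, and the job is handed in when it is done.

```bash
mkdir -p pics; cat > h.py <<'E'
import numpy as np,cv2
from bench import ctrl
def ray(c,p):
    d=np.array([(p[0]-c["cx"])/c["fx"],(p[1]-c["cy"])/c["fy"],1.]);R=np.array(c["R"]);t=np.array(c["t"])
    return -R.T@t, R.T@d
def atz(c,p,z):
    o,d=ray(c,p); return o+d*(z-o[2])/d[2]
def proj(c,X):
    x=np.array(c["R"])@np.array(X,float)+np.array(c["t"]);return [c["fx"]*x[0]/x[2]+c["cx"],c["fy"]*x[1]/x[2]+c["cy"]]
def save(c,n): cv2.imwrite("pics/"+n,np.array(c["frame"])[:,:,::-1])
E
python3 - <<'E'
from h import *
s=ctrl.sense();print(s,ctrl.tips_ahead)
for n in("top","side"):
    c=ctrl.capture(n);save(c,n+"0.png");print(n,c["fx"],-np.array(c["R"]).T@c["t"],np.round(c["R"],3).tolist())
    for k,z in(("tin_a",0),("insert",0),("insert_band",16),("cover",23),("cover_grip",49),("stamp",3),("cutter",0),("spice_can",0),("scraper",0),("rolling_pin",0),("tomato_jar",0),("copper_bowl",0)):
        print(k,[(round(d["conf"],2),np.round(d["position"]).tolist(),np.round(atz(c,d["position"],z)[:2]).tolist()) for d in ctrl.place_of(c,k)[:3]])
E
```

```text
{'t': 0.0, 'qpos': array([-1.17487853e+00,  2.64745618e-01,  1.60535878e+00, -2.81598447e-05,
        1.27371162e+00, -3.69430906e-02]), 'dq': array([ 0.00178748, -0.00037883,  0.00069807,  0.00054254,  0.00055164,
        0.0023448 ]), 'tau': array([-1.65263928e-04, -5.02108204e+01, -3.56869733e+01,  7.25845783e-02,
        2.93719699e-02, -1.90292217e-04]), 'eef_pos': array([ 282.85329346, -612.15595656,  262.40124762]), 'tcp_rot': array([[-8.82295549e-04,  4.19476075e-01, -9.07765963e-01],
       [ 2.04098799e-03, -9.07763670e-01, -4.19477000e-01],
       [-9.99997528e-01, -2.22284212e-03, -5.52297854e-05]]), 'force': array([-0.76492784,  0.01476427,  1.0117878 ]), 'torque': array([ 0.00829485, -0.00298573, -0.00278294]), 'width': 87.99684703912088} 25.0
top 380.1895030344124 [ 546.49409856    9.20125516 1102.30487695] [[0.02, -1.0, 0.02], [-0.996, -0.022, -0.091], [0.092, -0.018, -0.996]]
tin_a [(0.97, [269.0, 230.0], [594.0, 21.0])]
insert [(0.47, [177.0, 241.0], [557.0, 284.0])]
insert_band [(0.56, [179.0, 241.0], [556.0, 275.0])]
cover [(0.64, [179.0, 244.0], [547.0, 273.0]), 
[... 689 characters left out ...]
0.024], [-0.461, 0.428, -0.778], [0.544, -0.557, -0.628]]
tin_a [(0.87, [279.0, 231.0], [603.0, 3.0]), (0.83, [378.0, 187.0], [544.0, -307.0]), (0.6, [240.0, 273.0], [568.0, 149.0])]
insert [(0.52, [189.0, 313.0], [558.0, 281.0])]
insert_band [(0.85, [191.0, 308.0], [553.0, 278.0])]
cover [(0.76, [189.0, 304.0], [558.0, 277.0])]
cover_grip [(0.68, [187.0, 298.0], [553.0, 282.0])]
stamp []
cutter [(0.94, [339.0, 215.0], [544.0, -142.0])]
spice_can [(0.58, [240.0, 272.0], [569.0, 147.0])]
scraper [(0.73, [282.0, 169.0], [775.0, -179.0])]
rolling_pin [(0.88, [191.0, 217.0], [778.0, 123.0])]
tomato_jar [(0.73, [343.0, 158.0], [695.0, -347.0])]
copper_bowl [(0.68, [108.0, 291.0], [707.0, 365.0])]
```

```bash
python3 -c "
import cv2,numpy as np
a=cv2.imread('pics/top0.png')[140:290,110:430];b=cv2.imread('pics/side0.png')[120:360,90:440]
a=cv2.resize(a,None,fx=2.3,fy=2.3);b=cv2.resize(b[:,:],(340,233))
b=cv2.resize(b,(a.shape[1],245));cv2.imwrite('pics/m0.png',np.vstack([a,b]))"
```

```text
(no output)
```

View pics/m0.png

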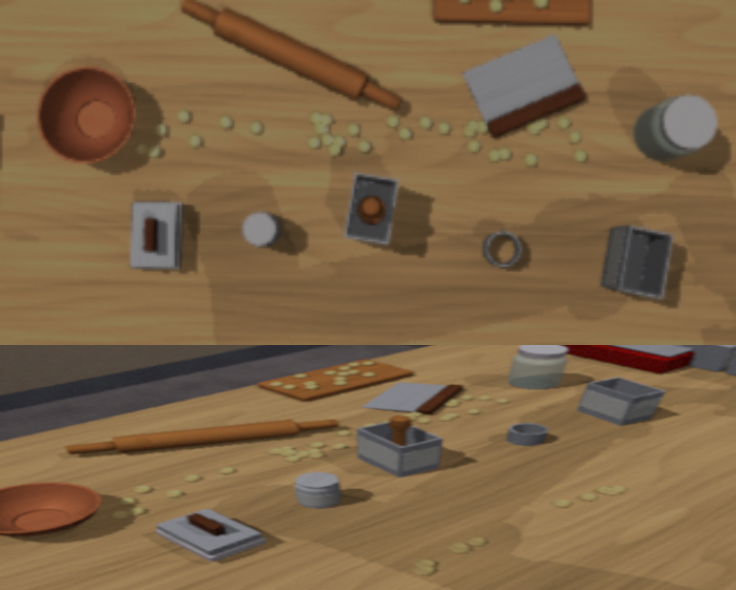

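The free tin is the one at about (544,-307), and the lids are at about (553,280). I'll move above the free tin first and look with the wrist camera.

```bash
python3 -m crank '[[[0,-0.0167,-0.0365],0,-1],[[0,-0.0167,-0.0365],0,-1],[[0,-0.0167,-0.0365],0,-1],[[0,-0.0167,-0.0365],0,-1],[[0,-0.0167,-0.0365],0,-1],[[0,-0.0167,-0.0365],0,-1],[[0,-0.0167,-0.0365],0,-1],[[0,-0.0167,-0.0365],0,-1],[[0,-0.0167,-0.0365],0,-1],[[0,-0.0167,-0.0365],0,-1],[[0,0,0],6.2,-1],[[0,0,0],6.2,-1],[[0,0,0],6.2,-1],[[0,0,0],6.2,-1],[[0,0,0],0,-1],[[0,0,0],0,-1]]'
python3 - <<'E'
from h import *
s=ctrl.sense();print(s["t"],s["eef_pos"],s["tcp_rot"].round(3).tolist())
c=ctrl.capture("wrist");save(c,"w1.png");print(c["fx"],c["cx"],c["cy"],-np.array(c["R"]).T@c["t"],np.round(c["R"],3).tolist())
for d in ctrl.outline_of(c,"tin_a"): print(d["conf"],d["position"],cv2.minAreaRect(np.argwhere(d["mask"])[:,::-1].astype(np.float32)))
for d in ctrl.place_of(c,"tin_a"): print(d["conf"],d["position"],atz(c,d["position"],0))
E
```

```text
t: 2.63
eef_pos: [544.4, -308.0, 263.8]
tcp_rot: [[0.0, 0.003, -1.0], [-0.0, -1.0, -0.003], [-1.0, 0.0, -0.0]]
force: [1.2, 0.1, 0.4]
width: 87.9
2.6333 [ 544.44152346 -308.01719388  263.76694008] [[0.0, 0.003, -1.0], [-0.0, -1.0, -0.003], [-1.0, 0.0, -0.0]]
331.1182560698605 271.8855882608097 207.01418714767286 [ 614.33529444 -308.3344922   386.07522522] [[0.002, -1.0, -0.001], [-0.962, -0.003, 0.273], [-0.273, 0.0, -0.962]]
0.77 [6.1, 139.0] ((6.5, 136.5), (71.0, 13.0), 90.0)
0.71 [272.2, 194.3] ((271.62261962890625, 195.67922973632812), (56.88372802734375, 88.70421600341797), 10.619654655456543)
0.91 [274.6, 183.0] [ 534.58956411 -311.35995031    0.        ]
```

View pics/w1.png

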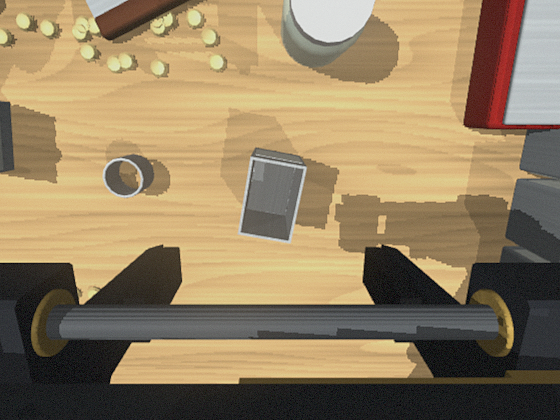

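Wrist view: the tin is empty. Its outer rim corners are at about (250,155), (306,166), (290,243) and (239,234). The cutter is at (127,177).

```bash
cat >> h.py <<'E'
from scipy.optimize import least_squares
def rect(c,px,L,W,z):
    "fit L x W horizontal rectangle at height z to 4 corner pixels in order (+x+y),(+x-y),(-x-y),(-x+y)"
    q=np.array([[L,W],[L,-W],[-L,-W],[-L,W]])/2
    P=np.array([atz(c,p,z)[:2] for p in px])
    def f(v):
        a,b=np.cos(v[2]),np.sin(v[2]);return (q@np.array([[a,b],[-b,a]])+v[:2]-P).ravel()
    r=least_squares(f,[*P.mean(0),0.]);return r.x[0],r.x[1],np.degrees(r.x[2]),np.round(r.fun,1)
E
python3 - <<'E'
from h import *
c=ctrl.capture("wrist")
px=np.array([[250,155],[306,166],[291,243],[239,234]],np.float32)
print(rect(c,px,76,52,85))
f=np.array(c["frame"])[:,:,::-1];i=cv2.resize(f[135:260,220:325],None,fx=5,fy=5,interpolation=cv2.INTER_CUBIC)
v=rect(c,px,76,52,85);a=np.radians(v[2])
for z,L,W,col in((85,76,52,(0,0,255)),(85,71,47,(0,255,0))):
    q=np.array([[L,W],[L,-W],[-L,-W],[-L,W]])/2@np.array([[np.cos(a),np.sin(a)],[-np.sin(a),np.cos(a)]])+v[:2]
    p=np.array([proj(c,[*k,z]) for k in q]);print(p.round(1).tolist())
    cv2.polylines(i,[((p-[220,135]+.5)*5).astype(int)],True,col,1)
cv2.imwrite("pics/w1c.png",i)
c=ctrl.capture("top")
for k in("insert","cover","cover_grip"):
  for d in ctrl.outline_of(c,k)[:1]: print(k,d["conf"],d["position"],cv2.minAreaRect(np.argwhere(d["mask"])[:,::-1].astype(np.float32)))
E
```

```text
(np.float64(534.9706880463777), np.float64(-307.92666466611877), np.float64(-9.63391299130849), array([-1. , -0.1,  0.2, -0.4,  0.7, -0.1,  0.1,  0.7]))
[[250.1, 156.1], [306.5, 165.8], [291.1, 242.3], [238.3, 233.9]]
[[252.5, 159.3], [303.3, 168.0], [289.1, 239.6], [241.2, 231.9]]
insert 0.48 [148.0, 189.5] ((147.10000610351562, 189.8000030517578), (42.9325065612793, 41.59086227416992), 26.56505012512207)
cover 0.89 [175.6, 247.8] ((177.0, 241.5), (27.0, 20.0), 90.0)
cover_grip 0.76 [176.5, 245.5] ((176.5, 241.5), (27.0, 21.0), 90.0)
```

View pics/w1c.png

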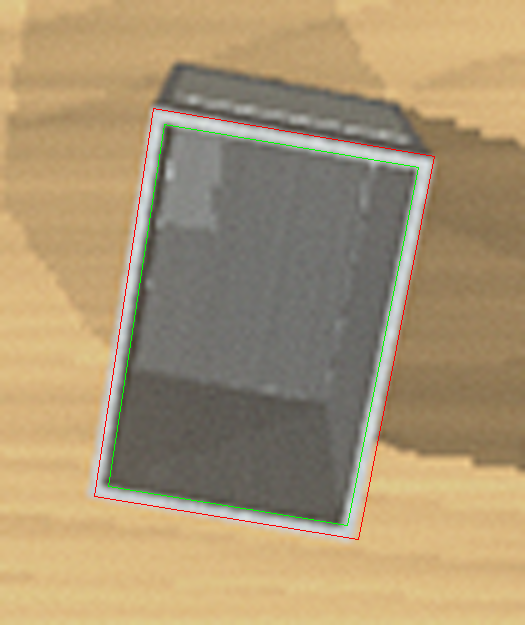

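The overlay sits on the rim, giving the tin at (535.0,-308), yaw -9.6°. Next I go over the lids.

```bash
python3 -m crank '[[[0,-0.0392,-0.0012],0,-1],[[0,-0.0392,-0.0012],0,-1],[[0,-0.0392,-0.0012],0,-1],[[0,-0.0392,-0.0012],0,-1],[[0,-0.0392,-0.0012],0,-1],[[0,-0.0392,-0.0012],0,-1],[[0,-0.0392,-0.0012],0,-1],[[0,-0.0392,-0.0012],0,-1],[[0,-0.0392,-0.0012],0,-1],[[0,-0.0392,-0.0012],0,-1],[[0,-0.0392,-0.0012],0,-1],[[0,-0.0392,-0.0012],0,-1],[[0,-0.0392,-0.0012],0,-1],[[0,-0.0392,-0.0012],0,-1],[[0,-0.0392,-0.0012],0,-1],[[0,0,0],0,-1],[[0,0,0],0,-1]]'
python3 - <<'E'
from h import *
c=ctrl.capture("wrist")
for k,z in(("insert",0),("insert_band",16),("cover",23),("cover_grip",49)):
    for d in ctrl.place_of(c,k)[:1]: print(k,d["conf"],d["position"],atz(c,d["position"],z))
d=ctrl.outline_of(c,"insert")
for e in d[:2]: print(e["conf"],cv2.minAreaRect(np.argwhere(e["mask"])[:,::-1].astype(np.float32)))
u,v=map(int,ctrl.place_of(c,"cover_grip")[0]["position"]);print(u,v)
f=np.array(c["frame"])[:,:,::-1];cv2.imwrite("pics/w2.png",cv2.resize(f[v-60:v+60,u-60:u+60],None,fx=5,fy=5,interpolation=cv2.INTER_CUBIC))
E
```

```text
t: 4.45
eef_pos: [562.1, 282.0, 263.4]
tcp_rot: [[-0.0, 0.004, -1.0], [-0.0, -1.0, -0.004], [-1.0, 0.0, 0.0]]
force: [0.2, 0.1, 0.6]
width: 88.3
insert 0.22 [504.4, 148.7] [593.38203053  13.89402045   0.        ]
cover 0.9 [273.1, 183.7] [556.14019046 280.40907377  23.        ]
cover_grip 0.83 [275.9, 185.7] [559.47073349 277.58792446  49.        ]
0.89 ((272.1472473144531, 150.4597930908203), (21.5048770904541, 56.45475769042969), 68.00886535644531)
275 185
```

View pics/w2.png

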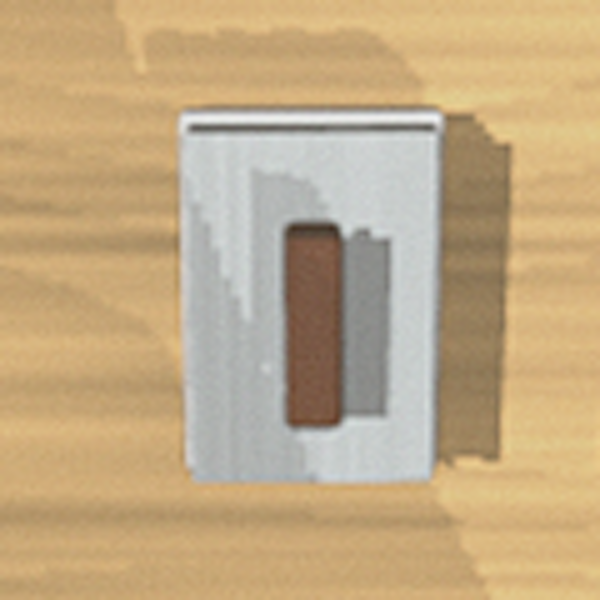

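The nested lids appear at about 0° yaw. The band's far corners are at (251,147) and (303.8,147), and the bar spans (272–283, 172–210).

```bash
python3 - <<'E'
from h import *
c=ctrl.capture("wrist")
print("bar",rect(c,[[272.4,172.4],[283.2,172.4],[283.2,210.4],[272.4,210.4]],40,12,60))
for p in([251,147.2],[303.8,147.2]): print("band far",atz(c,p,23))
for x in(540,545,548,552,556):
  for v,L,W,z in((0,82,58,23),(0,40,12,60),(0,77,53,38)):
    print(x,L,[np.round((np.array(proj(c,[x+sx*L/2,280+sy*W/2,z]))-[215,125])*5).tolist() for sx,sy in((1,1),(1,-1),(-1,-1),(-1,1))])
E
```

```text
bar (np.float64(556.2342612429306), np.float64(272.43624887684814), np.float64(0.11608256407451993), array([ 0.3,  0.6,  0.3, -0.6, -0.3, -0.4, -0.3,  0.5]))
band far [597.16584274 301.00159622  23.        ]
band far [597.02895064 243.73746111  23.        ]
540 82 [[145.0, 186.0], [409.0, 185.0], [403.0, 537.0], [154.0, 537.0]]
540 40 [[247.0, 315.0], [306.0, 315.0], [306.0, 503.0], [248.0, 503.0]]
540 77 [[151.0, 207.0], [402.0, 207.0], [396.0, 549.0], [160.0, 550.0]]
545 82 [[144.0, 163.0], [410.0, 162.0], [403.0, 516.0], [153.0, 517.0]]
545 40 [[247.0, 291.0], [306.0, 291.0], [306.0, 480.0], [248.0, 481.0]]
545 77 [[151.0, 184.0], [403.0, 183.0], [397.0, 528.0], [159.0, 529.0]]
548 82 [[144.0, 149.0], [410.0, 148.0], [403.0, 504.0], [153.0, 505.0]]
548 40 [[246.0, 276.0], [306.0, 276.0], [306.0, 467.0], [248.0, 467.0]]
548 77 [[150.0, 169.0], [403.0, 169.0], [397.0, 515.0], [159.0, 516.0]]
552 82 [[144.0, 130.0], [410.0, 130.0], [404.0, 488.0], [153.0, 488.0]]
552 40 [[246.0, 257.0], [306.0, 257.0], [306.0, 448.0], [248.0, 448.0]]
552 77 [[150.0, 150.0], [403.0, 150.0], [397.0, 498.0], [158.0, 499.0]]
556 82 [[143.0, 112.0], [411.0, 111.0], [404.0, 471.0], [152.0, 472.0]]
556 40 [[246.0, 237.0], [306.0, 237.0], [306.0, 430.0], [248.0, 430.0]]
556 77 [[149.0, 131.0], [404.0, 130.0], [398.0, 481.0], [158.0, 482.0]]
```

The model matches the image at (556.2, 272.4), yaw 0. Descending to grip the band across its width.

```bash
python3 -m crank '[[[0,0.0097,0.0059],0,-1],[[0.038,0,0],0,-1],[[0.038,0,0],0,-1],[[0.038,0,0],0,-1],[[0.038,0,0],0,-1],[[0.03,0,0],0,-1],[[0.02,0,0],0,-1],[[0.015,0,0],0,-1],[[0.01,0,0],0,-1],[[0.006,0,0],0,-1],[[0,0,0],0,-1],[[0,0,0],0,-1]]' 15
```

```text
t: 5.85
eef_pos: [557.0, 270.2, 31.5]
tcp_rot: [[0.001, -0.0, -1.0], [0.0, -1.0, 0.0], [-1.0, -0.0, -0.001]]
force: [0.2, 0.3, 0.8]
width: 87.9
```

```bash
python3 -m crank '[[[0.004,-0.002,0.0008],0,-1],[[0,0,0],0,-1],[[0,0,0],0,0],[[0,0,0],0,0.3],[[0,0,0],0,0.6],[[0,0,0],0,1],[[0,0,0],0,1],[[0,0,0],0,1],[[0,0,0],0,1],[[0,0,0],0,1],[[0,0,0],0,1]]' 25; python3 - <<'E'
from h import *
print(ctrl.sense()["torque"])
E
```

```text
t: 6.77
eef_pos: [556.1, 272.7, 27.1]
tcp_rot: [[0.001, -0.0, -1.0], [0.001, -1.0, 0.0], [-1.0, -0.001, -0.001]]
force: [-0.1, 3.3, 2.7]
width: 57.9
[ 0.50956408  0.05953225 -0.04980076]
```

Gripped at 57.9 mm. Lifting gently.

```bash
python3 -m crank '[[[-0.003,0,0],0,1],[[-0.006,0,0],0,1],[[-0.012,0,0],0,1],[[-0.02,0,0],0,1],[[-0.025,0,0],0,1],[[-0.025,0,0],0,1],[[-0.025,0,0],0,1],[[-0.025,0,0],0,1],[[-0.02,0,0],0,1],[[-0.012,0,0],0,1],[[-0.006,0,0],0,1],[[0,0,0],0,1]]' 30; python3 - <<'E'
from h import *
c=ctrl.capture("wrist");save(c,"w3.png")
E
```

```text
t: 7.77
eef_pos: [556.4, 272.4, 207.5]
tcp_rot: [[0.003, -0.0, -1.0], [0.001, -1.0, 0.0], [-1.0, -0.001, -0.003]]
force: [0.3, 0.1, -1.9]
width: 57.4
```

View pics/w3.png

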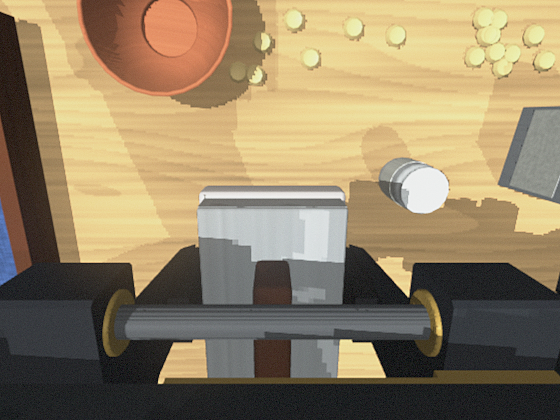

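The lids are held square between the fingers, with the band's far edge at row ~188. Carrying them over the free tin.

```bash
python3 -m crank '[[[0,0.005,0.001],0,1],[[0,0.015,0.001],0,1],[[0,0.028,0.001],0,1],[[0,0.0373,0.0012],0,1],[[0,0.0373,0.0012],0,1],[[0,0.0373,0.0012],0,1],[[0,0.0373,0.0012],0,1],[[0,0.0373,0.0012],0,1],[[0,0.0373,0.0012],0,1],[[0,0.0373,0.0012],0,1],[[0,0.0373,0.0012],0,1],[[0,0.0373,0.0012],0,1],[[0,0.0373,0.0012],0,1],[[0,0.0373,0.0012],0,1],[[0,0.0373,0.0012],0,1],[[0,0.0373,0.0012],0,1],[[0,0.028,0.001],0,1],[[0,0.015,0.001],0,1],[[0,0.005,0.001],0,1],[[0,0,0],0,1]]'
python3 -m crank '[[[0,0,0],3.2,1],[[0,0,0],3.2,1],[[0,0,0],3.2,1],[[0,0,0],0,1],[[0,0,0],0,1]]'
python3 - <<'E'
from h import *
s=ctrl.sense();p,R=s["eef_pos"],s["tcp_rot"];print(p,R.round(4).tolist())
d=R.T@(np.array([535,-308,p[2]])-p);print("to go tool",d, "yaw",np.degrees(np.arctan2(-R[1,2],-R[0,2])))
c=ctrl.capture("wrist");save(c,"w4.png")
u=-R[:,2];v=-R[:,1]
for sx,sy in((1,1),(1,-1)): print(proj(c,np.array([p[0],p[1],p[2]-4.1])+u*41*sx+v*29*sy))
E
```

```text
t: 9.48
eef_pos: [532.8, -309.3, 204.5]
tcp_rot: [[-0.002, -0.002, -1.0], [0.001, -1.0, 0.002], [-1.0, -0.001, 0.002]]
force: [-0.0, 0.7, -1.3]
width: 57.7
t: 9.9
eef_pos: [534.0, -306.9, 205.4]
tcp_rot: [[-0.001, -0.164, -0.987], [0.001, -0.987, 0.164], [-1.0, -0.001, 0.001]]
force: [-0.0, -0.8, -1.0]
width: 58.0
[ 534.03029918 -306.8760119   205.39477641] [[-0.0007, -0.1636, -0.9865], [0.001, -0.9865, 0.1636], [-1.0, -0.0008, 0.0008]]
to go tool [-0.00174137  0.95024218 -1.14048484] yaw -9.413804264599133
[np.float64(196.78382631076568), np.float64(190.18056981010392)]
[np.float64(345.0442907989054), np.float64(190.13178302974555)]
```

View pics/w4.png

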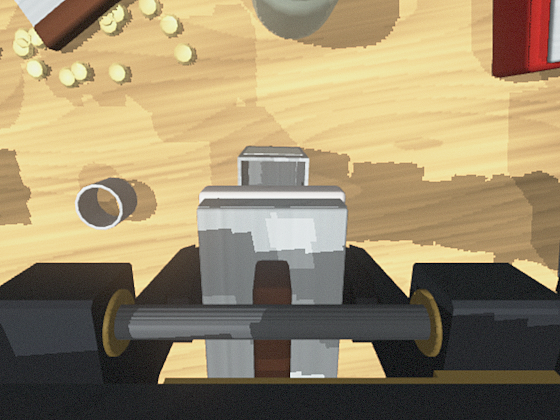

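```bash
python3 -m crank '[[[0.01,0.001,-0.001],0.2,1],[[0.02,0,0],0,1],[[0.02,0,0],0,1],[[0.015,0,0],0,1],[[0.01,0,0],0,1],[[0.004,0,0],0,1],[[0,0,0],0,1],[[0,0,0],0,1]]'
python3 - <<'E'
from h import *
s=ctrl.sense();p,R=s["eef_pos"],s["tcp_rot"]
d=R.T@(np.array([535,-308,p[2]])-p);print("to go tool",d, "yaw",np.degrees(np.arctan2(-R[1,2],-R[0,2])))
def ov(c,i,o,k):
  a=np.radians(-9.6);M=np.array([[np.cos(a),np.sin(a)],[-np.sin(a),np.cos(a)]])
  q=np.array([[1,1],[1,-1],[-1,-1],[-1,1]])/2
  for X,col in(([*(r@M+[535,-308]),85] for r in q*[76,52]),(0,0,255)),((np.array([p[0],p[1],p[2]-4.1])-R[:,2]*r[0]-R[:,1]*r[1] for r in q*[82,58]),(0,255,0)):
    P=np.array([proj(c,x) for x in X]);cv2.polylines(i,[((P-o+.5)*k).astype(int)],True,col,1)
ims=[]
for n,o,w,h,k in(("wrist",(170,110),210,150,3),("side",(345,140),90,75,7)):
  c=ctrl.capture(n);f=np.array(c["frame"])[:,:,::-1];i=cv2.resize(f[o[1]:o[1]+h,o[0]:o[0]+w],None,fx=k,fy=k,interpolation=cv2.INTER_CUBIC);j=i.copy();ov(c,j,np.array(o),k);ims.append(j)
W=630
ims=[cv2.resize(i,(W,int(i.shape[0]*W/i.shape[1]))) for i in ims]
a=np.vstack(ims);s=min(1,595/a.shape[0]);cv2.imwrite("pics/c5.png",cv2.resize(ims[0],None,fx=1,fy=1));cv2.imwrite("pics/c5s.png",ims[1])
E
```

```text
t: 10.62
eef_pos: [535.3, -310.0, 127.0]
tcp_rot: [[0.0, -0.17, -0.985], [-0.0, -0.985, 0.17], [-1.0, 0.0, -0.0]]
force: [0.3, -0.4, -1.4]
width: 57.5
to go tool [-5.42540013e-04 -1.88549671e+00  5.92930462e-01] yaw -9.792601086307409
```

View pics/c5.png

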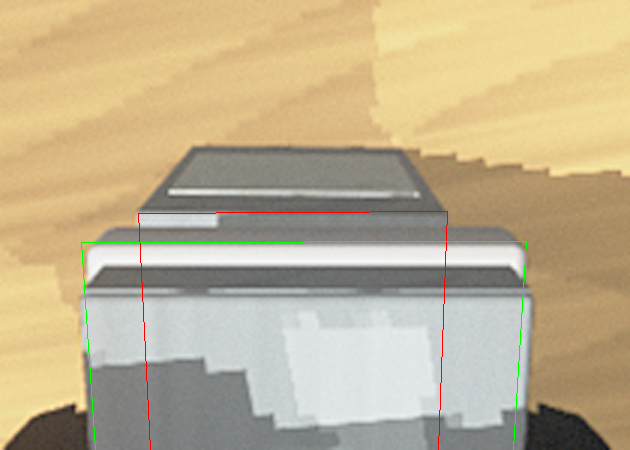

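View pics/c5s.png

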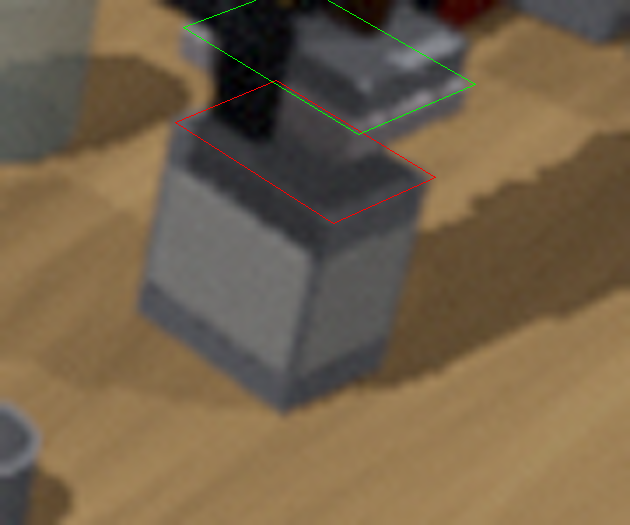

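The wrist overlay agrees with the image: rim edge at row 211, band edge at row ~243 (crop pixels). Only about 2 mm of y correction remains.

```bash
python3 -m crank '[[[0.005,-0.0018,0.0005],0,1],[[0.002,0,0],0,1],[[0,0,0],0,1],[[0,0,0],0,1],[[0,0,0],0,1]]'
python3 - <<'E'
from h import *
for k in range(3):
  s=ctrl.sense();p,R=s["eef_pos"],s["tcp_rot"]
  print(R.T@(np.array([535,-308,103.1])-p), "yaw",np.degrees(np.arctan2(-R[1,2],-R[0,2])));ctrl.capture("wrist")
E
```

```text
t: 11.13
eef_pos: [534.8, -308.0, 119.8]
tcp_rot: [[0.0, -0.17, -0.985], [-0.0, -0.985, 0.17], [-1.0, 0.0, -0.0]]
force: [-0.4, 0.0, -1.7]
width: 57.8
[ 1.66887981e+01 -1.20465799e-02 -2.35132218e-01] yaw -9.804541726137101
[16.75127606 -0.02954848 -0.16658662] yaw -9.803648910612685
[16.74874725 -0.05254127 -0.17384853] yaw -9.802060381486662
```

```bash
python3 -m crank '[[[0.003,0,0],0,1],[[0.003,0,0],0,1],[[0.003,0,0],0,1],[[0.002,0,0],0,1],[[0,0,0],0,1]]'; python3 -m crank '[[[0.001,0,0],0,1],[[0.001,0,0],0,1],[[0.001,0,0],0,1],[[0,0,0],0,1]]'
```

```text
t: 11.7
eef_pos: [534.2, -307.6, 107.7]
tcp_rot: [[-0.001, -0.17, -0.985], [0.001, -0.985, 0.17], [-1.0, -0.001, 0.001]]
force: [-1.0, 0.8, -1.5]
width: 57.6
t: 12.03
eef_pos: [534.7, -307.9, 105.5]
tcp_rot: [[-0.0, -0.17, -0.985], [0.0, -0.985, 0.17], [-1.0, -0.0, 0.0]]
force: [-0.3, -0.6, -2.2]
width: 57.8
```

No contact force, so it's going in freely. Continuing down until it seats.

```bash
python3 -m crank '[[[0.001,0,0],0,1],[[0.001,0,0],0,1],[[0,0,0],0,1],[[0,0,0],0,1]]'; python3 -m crank '[[[0.0007,0,0],0,1],[[0.0007,0,0],0,1],[[0,0,0],0,1],[[0,0,0],0,1]]'
```

```text
t: 12.37
eef_pos: [534.7, -307.9, 103.6]
tcp_rot: [[-0.0, -0.17, -0.985], [0.0, -0.985, 0.17], [-1.0, -0.0, 0.0]]
force: [0.7, 0.3, -2.3]
width: 57.4
t: 12.7
eef_pos: [534.9, -308.0, 103.0]
tcp_rot: [[0.0, -0.17, -0.985], [-0.0, -0.985, 0.17], [-1.0, 0.0, -0.0]]
force: [-2.8, 0.7, 4.7]
width: 57.8
```

Contact came at TCP z 103.0, exactly the predicted seat height. Small press, then release and rise.

```bash
python3 -m crank '[[[0.0005,0,0],0,1],[[0,0,0],0,0.3],[[0,0,0],0,0],[[0,0,0],0,-0.5],[[0,0,0],0,-1],[[0,0,0],0,-1],[[0,0,0],0,-1],[[0,0,0],0,-1],[[0,0,0],0,-1]]'; python3 -m crank '[[[-0.003,0,0],0,-1],[[-0.007,0,0],0,-1],[[-0.015,0,0],0,-1],[[-0.03,0,0],0,-1],[[-0.035,0,0],0,-1],[[-0.035,0,0],0,-1],[[-0.035,0,0],0,-1],[[0,0,0],0,-1],[[0,0,0],0,-1]]'
python3 - <<'E'
from h import *
s=ctrl.sense();p,R=s["eef_pos"],s["tcp_rot"];print(p)
c=ctrl.capture("wrist");f=np.array(c["frame"])[:,:,::-1];o=(190,110);k=4
i=cv2.resize(f[o[1]:260,o[0]:380],None,fx=k,fy=k,interpolation=cv2.INTER_CUBIC)
a=np.radians(-9.8);M=np.array([[np.cos(a),np.sin(a)],[-np.sin(a),np.cos(a)]]);q=np.array([[1,1],[1,-1],[-1,-1],[-1,1]])/2
for L,W,z,col in((82,58,99,(0,0,255)),(40,12,136,(0,255,0)),(77,53,114,(255,0,0))):
  P=np.array([proj(c,[*(r@M+[535,-308]),z]) for r in q*[L,W]]);cv2.polylines(i,[((P-o+.5)*k).astype(int)],True,col,1)
cv2.imwrite("pics/c6.png",i)
E
```

```text
t: 13.45
eef_pos: [534.7, -307.9, 101.5]
tcp_rot: [[-0.0, -0.17, -0.985], [0.0, -0.985, 0.17], [-1.0, -0.0, 0.0]]
force: [0.2, 0.0, 0.6]
width: 88.1
t: 14.2
eef_pos: [536.5, -309.0, 266.4]
tcp_rot: [[0.007, -0.17, -0.985], [-0.004, -0.985, 0.17], [-1.0, 0.003, -0.007]]
force: [0.1, -0.2, -1.2]
width: 88.2
[ 536.45698969 -309.04553929  266.40056517]
```

View pics/c6.png

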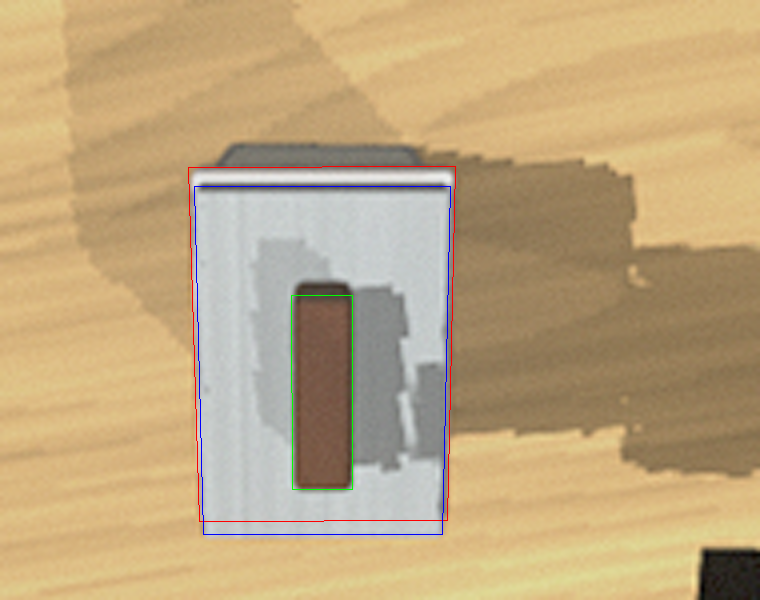

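The insert sits on the tin exactly where the seated model predicts, with the cover nested and the bar at (535,-308). Now down to the bar.

```bash
python3 -m crank '[[[0.01,0,0],0,-1],[[0.025,0,0],0,-1],[[0.03,0,0],0,-1],[[0.025,0,0],0,-1],[[0.01,0,0],0,-1],[[0,0,0],0,-0.3],[[0,0,0],0,-0.3],[[0,0,0],0,-0.3]]'
python3 - <<'E'
from h import *
s=ctrl.sense();p,R=s["eef_pos"],s["tcp_rot"];print(R.T@(np.array([535,-308,142])-p),R.round(4).tolist())
E
```

```text
t: 14.92
eef_pos: [535.4, -308.4, 162.7]
tcp_rot: [[0.001, -0.17, -0.985], [-0.001, -0.985, 0.17], [-1.0, 0.001, -0.001]]
force: [-0.2, -0.2, 0.4]
width: 69.8
[20.68918282 -0.31845218  0.47032008] [[0.0011, -0.1703, -0.9854], [-0.0007, -0.9854, 0.1703], [-1.0, 0.0005, -0.0013]]
```

```bash
python3 -m crank '[[[0.008,-0.0003,0.0004],0,-0.2],[[0.007,0,0],0,0],[[0.004,0,0],0,0.2],[[0.0015,0,0],0,0.3],[[0,0,0],0,0.4],[[0,0,0],0,0.5],[[0,0,0],0,0.5]]' 15
python3 - <<'E'
from h import *
s=ctrl.sense();p,R=s["eef_pos"],s["tcp_rot"];print(R.T@(np.array([535,-308,142])-p),s["force"],s["width"])
E
```

```text
t: 15.5
eef_pos: [534.6, -307.7, 141.6]
tcp_rot: [[0.0, -0.17, -0.985], [-0.0, -0.985, 0.17], [-1.0, 0.0, -0.0]]
force: [-0.2, 0.2, 0.7]
width: 23.6
[-0.39909996  0.20574583 -0.46918002] [-0.2425976   0.19030556  0.70107993] 23.58290755478275
```

```bash
python3 -m crank '[[[0,0,0],0,0.6],[[0,0,0],0,0.66],[[0,0,0],0,0.7],[[0,0,0],0,0.73],[[0,0,0],0,0.8],[[0,0,0],0,1],[[0,0,0],0,1],[[0,0,0],0,1]]' 20
```

```text
t: 16.17
eef_pos: [534.5, -307.8, 141.5]
tcp_rot: [[0.0, -0.17, -0.985], [-0.0, -0.985, 0.17], [-1.0, 0.0, -0.0]]
force: [-0.2, -0.7, 1.3]
width: 11.5
```

Bar gripped with almost no side force. Lifting slowly at first, then to +80 mm.

```bash
python3 -m crank '[[[-0.001,0,0],0,1],[[-0.001,0,0],0,1],[[-0.002,0,0],0,1],[[-0.002,0,0],0,1],[[-0.002,0,0],0,1],[[-0.002,0,0],0,1],[[-0.003,0,0],0,1],[[-0.004,0,0],0,1],[[-0.006,0,0],0,1],[[-0.01,0,0],0,1],[[-0.01,0,0],0,1],[[-0.01,0,0],0,1],[[-0.01,0,0],0,1],[[-0.01,0,0],0,1],[[-0.006,0,0],0,1],[[-0.003,0,0],0,1],[[0,0,0],0,1],[[0,0,0],0,1],[[0,0,0],0,1]]' 25
python3 - <<'E'
from h import *
c=ctrl.capture("side");f=np.array(c["frame"])[:,:,::-1];i=cv2.resize(f[60:220,310:470],None,fx=3.6,fy=3.6,interpolation=cv2.INTER_CUBIC)
cv2.imwrite("pics/c7.png",i)
c=ctrl.capture("wrist");save(c,"w7.png");s=ctrl.sense();print(s["eef_pos"],s["force"],s["width"])
E
```

```text
t: 17.75
eef_pos: [534.0, -307.4, 222.5]
tcp_rot: [[-0.001, -0.17, -0.985], [0.001, -0.985, 0.17], [-1.0, -0.001, 0.001]]
force: [-0.7, 0.6, -1.0]
width: 11.5
[ 533.96439773 -307.33806164  222.36074666] [-0.20506501 -0.02847974 -0.99106894] 11.894607309440806
```

View pics/c7.png

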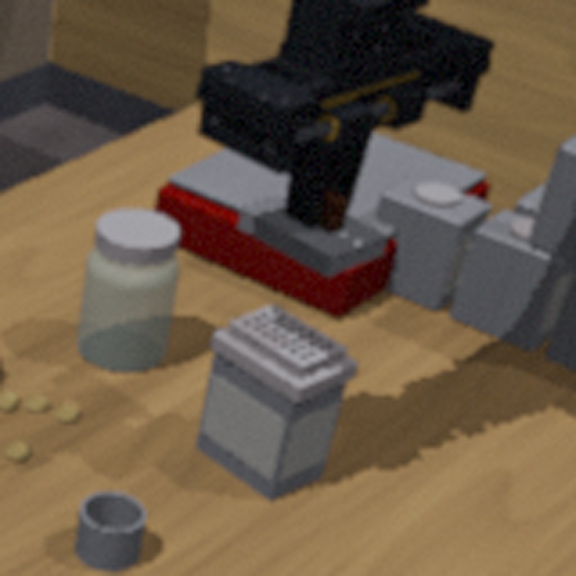

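View pics/w7.png

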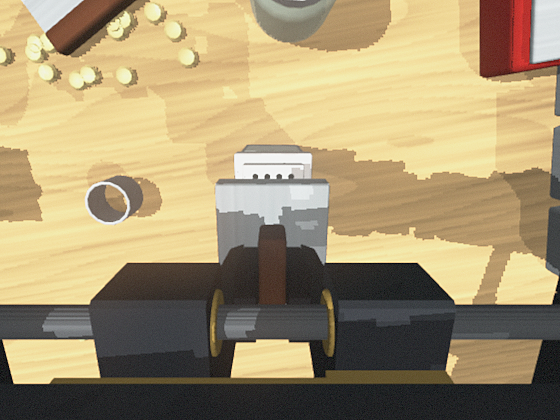

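The insert is seated flush with its sieve top showing, and the cover hangs level above it, raised 81 mm. I'll go up 4 mm more, because its skirt is only about 71 mm above the neck top, then hand in.

```bash
python3 -m crank '[[[-0.002,0,0],0,1],[[-0.002,0,0],0,1],[[0,0,0],0,1],[[0,0,0],0,1],[[0,0,0],0,1],[[0,0,0],0,1]]' && python3 -c "
from bench import ctrl
print(ctrl.close_job())"
```

```text
t: 18.35
eef_pos: [534.4, -307.6, 227.3]
tcp_rot: [[-0.0, -0.17, -0.985], [0.0, -0.985, 0.17], [-1.0, -0.0, 0.0]]
force: [0.2, 0.4, -0.4]
width: 11.8
the job is handed in; nothing more can be done
None
```

The job is done and handed in at 18.4 s. I gripped the nested lids by the insert's band and lowered them into the free tin. Contact came at the predicted seat height (TCP z 103.0 mm). I then released, took the cover by its bar and lifted it alone, straight up.

**Last pictures (at 81 mm of lift):** the insert is flush in the tin. The cover is level above it, and the tin, cutter and jar look undisturbed.

**After the final 4 mm:** I took no further picture. The readings show the bar still gripped at 11.8 mm, the tool pointing straight down and the arm almost free of outside force.

**Lift height:** the cover rose about 86 mm in all, so its skirt is about 76 mm above the insert's neck top. That was a compromise, since "8 cm clear" could mean either distance.

**Not settled:** the model outlines matched the wrist camera closely, but I could not confirm them clearly in the side view before lowering.

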